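# Lock the knurled collar onto the hub-service spindle

## Robot

A 6-joint arm with a two-finger parallel gripper is mounted at the origin on the work surface. World frame = base frame: x ahead of the robot, y to its left, z up, the work surface at z = 0. Lengths are in m, angles in rad, forces in N, time in s.
With the tool pointing down it reaches from about 0.3 to 0.775 m from the base axis. Payload 14.6 kg.
Tool frame: the origin (TCP) lies at the very end of the fingers, on their centre line; the grasp point (between the pads) lies 19 mm behind it; z points along the fingers, y is the line along which they close (so a half turn about z gives the same grasp; the last joint's range is limited). The gripper opens to 94 mm and grips with 3 to 60 N. Pads are 16 mm wide; open, the fingers measure 119 mm over their backs; the gripper's body (75 mm by 177 mm) begins 78 mm behind the grasp point.
Start: joints at [1.233, 0.3, 1.521, -0, 1.321, -0.067], TCP at [0.147, 0.53, 0.205] pointing down, gripper open.
Joint ranges: [-3.03, 3.03], [-0.79, 2.21], [0.23, 2.52], [-1.04, 4.18], [0, 3.07], [-2.55, 2.55]. Speed limits (rad/s): [2.22, 2.22, 2.57, 3.14, 3.14, 3.14].

## Interface

Orientations are given as [roll, pitch, yaw] about the fixed x, y, z axes, in that order (R = Rz(yaw) Ry(pitch) Rx(roll)).
In Python, from station import ctrl gives the robot as it stands.
- The arm moves only by the tool carry_out, never from a script. Its argument "motion" is text: rows parted by semicolons, each of 7 numbers parted by spaces: the shift along the world's x, y, z in m, then the turn, a rotation vector about the world's x, y, z in degrees, then the closure in counts, from 0 (fully open) to 255 (shut). In form: dx dy dz wx wy wz hand; .... A call has 1 to 20 rows; each row shifts and turns the commanded pose from where the row before left it; what a row does not reach is not made up. A row lasts 1/12 s, in which the tool goes at most 41.7 mm and 7.16 degrees, less where a joint would pass 70% of its speed; a pose out of reach is approached as far as the arm can. A call is refused whole if a number of a shift passes 0.0417 or a number of a turn 7.16, either way. A call with a gripper value outside its range is refused whole. The fingers move at their own pace and stop on an object; "grip_force" is the grip in N (left out, the last holds). Time passes only in rows, so rows that do not move let the fingers close. It gives the time, the measured TCP pose, the force, the opening and the grip force at its end, in the units of the state.
- ctrl.get_obs(): the state, without advancing time (a new reading comes with each control period).
- ctrl.camera(name): name is "side" or "top"; returns a dict with "pixels" (480x640x3 uint8, red, green, blue), "range_z" (480x640 float32, m along the optical axis (not along the pixel's ray), 0 where there is no reading), "K" (3x3 intrinsics, pixels), "position" and "attitude" of the camera in the world. Camera axes: x right, y up, looking along -z (the intrinsics and any distortion apply to the point x, -y, -z); pixel columns grow to the right and rows downward; lengths in m; the calibration is good to about 2 mm. A picture is of the moment at which its call begins.
- ctrl.hand_in(): hands the job in; it is judged then, once.
The state is a dict: "time_s": time; "qpos": joint angles; "joint_vel": joint speeds; "tau": joint torques, N m; "ee_pos": TCP position; "eef_rot": TCP orientation; "force": force on the tool from outside, world axes, zero at the start; "moment": the same for the moment, N m; "grip_width": finger opening in m; "grip_force": force on a finger pad.
Only numpy, scipy, OpenCV 4.12 (cv2) and the standard library are available. Lean on these libraries where they do the work, as an engineer would, in place of code of your own. Each camera call takes 0.05 s, during which the arm holds its last target. There are 200 camera calls.

## Task

Fit the knurled steel collar over the upright spindle of the hub-service fixture and turn it until the hidden keyways in its underside drop over the spindle's pins. Then push it fully home against the spring, down on the stop rim, and finish while still holding it there: the program ends with the gripper on the collar, pushing. Leave the bearing race and the wheel hub where they are.

Things in the scene. Friction and masses are not known exactly. Their poses are not given: they have to be found in the camera images.
- collar_mid (a point): The knurled collar: a dark steel ring with fine upright ribs all round, 50 mm across, 40 mm tall, about 0.22 kg, standing upright on the bench, with a plain round bore 27 mm across. This point is on its axis, half-way up; z is its axis, pointing up.
- collar_foot (a point): Centre of the collar's underside, 20 mm below collar_mid. Three equal keyways, 120 degrees apart, 9 mm wide, 20 mm deep, reach out to 20 mm from the axis; the top covers them. Their angle is not given: find it by feel, turning the collar as it lies lightly on the pins. Any keyway fits any pin: at most 120 degrees of turning, either way.
- stop_rim (a point): The fixture, fixed to the bench: a grey plate 110 x 110 mm, 16 mm thick, with a round steel cup 50 mm across; the cup's rim is the stop. This point is the rim's centre, on the spindle's axis, 50 mm above the bench; z is up. When home, the collar's underside is on the rim (collar_mid 20 mm above this point).
- nose (a point): Tip of the steel spindle that stands upright in the cup, 50 mm above the rim. The spindle is 24 mm across; its top 10 mm taper to 12 mm across at the tip.
- pin_level (a point): Point on the spindle's axis level with the tops of its three pins, 14 mm above the rim. The pins are 5 mm thick, 120 degrees apart, and reach out to 18 mm from the axis; their angle varies and this frame does not give it. A collar not yet keyed rests its underside on them; once keyed it can go down 6 mm to the sprung ring and 8 mm more to the rim.
- spring_ring (a joint): How far the sprung ring round the spindle's foot is pressed down, m: 0 = free (its top 8 mm above the stop rim), 0.008 = level with the rim, collar home. It pushes up with 6 N when free and about 11 N when level, so it lifts a collar that is let go.
- race_mid (a point): Bystander: a smooth low steel bearing race, a ring 80 mm across and 16 mm tall, lying flat on the bench; this point is its centre.
- hub_mid (a point): Bystander: an aluminium wheel hub standing on end, flanges 54 mm across, a 60 mm tall body with an axle stub up to 74 mm; this point is on its axis 30 mm above the bench.
Things that resemble listed ones, but are neither listed nor needed, are in the scene too. Leave any purple look-alike of the part that bears stop_rim alone. Of the things shaped like the part that bears collar_mid, the dark steel one is meant.

How it is judged:
On the way, in this order (a step that is already met when the one before it is completed fails the run):
1. the collar is lifted off the bench (height (world z) of collar_mid above 0.06 m), for 0.1 s.
2. the collar is over the spindle, at or below the height of resting on its pins (horizontal distance between collar_mid and stop_rim below 0.005 m and z of collar_mid in the frame of stop_rim below 0.04 m and angle between collar_mid's own z axis and vertical below 0.2 rad), for 0.1 s.
At the end, for the whole second after the job is handed in: The collar is keyed on the spindle, upright within 0.08 rad and centred within 4 mm, its underside within 2 mm of the stop rim with the sprung ring pressed at least 6 mm, and the fingers are still on it with more than 3 N (z of collar_mid in the frame of stop_rim below 0.022 m and horizontal distance between collar_mid and stop_rim below 0.004 m and angle between collar_mid's own z axis and vertical below 0.08 rad and value of joint spring_ring above 0.006 m and contact force between the fingers and collar above 3 N); the arm keeps its last pose, push and grip.
It fails at once if the bearing race was knocked out of its place (distance of race_mid from where it was at the start of the episode above 0.04 m).
It fails at once if the wheel hub was knocked out of its place (distance of hub_mid from where it was at the start of the episode above 0.04 m).
It also fails if it takes over 51 s, if anything falls off the work surface, if the arm or the gripper's body presses on something with over 40 N, if the wrist force passes 120 N, or if a joint passes its speed limit or range.

## Working session

There is one attempt and no reset: what is moved stays moved. The work goes in short steps, Python scripts to look and compute and a tool call to move; the robot and the scene stay as the last step left them, time stands still between calls to the robot, and variables do not carry over. Pictures are saved under pics/ and viewed, at most 10 in all, crops included, and the job is handed in when it is done.

Besides the shell and the picture viewer there is one more tool, called after "Request:" by a JSON object that holds its "fn" and its "kwargs". carry_out: Moves the arm, as the interface text tells. Its arguments: {"type":"object","properties":{"motion":{"type":"string"},"grip_force":{"type":"number"}},"required":["motion"]}

```bash
mkdir -p pics; cat > h.py <<'E'
import numpy as np, cv2
from station import ctrl
from scipy.spatial.transform import Rotation as R
def cam(n):
    c=ctrl.camera(n); a=np.array(c["attitude"],float)
    if a.shape==(3,3): M=a
    elif a.size==4: M=None
    else: M=R.from_euler('xyz',a).as_matrix()
    c["M"]=M; c["p"]=np.array(c["position"]); return c
def cloud(c):
    K=np.array(c["K"]); z=c["range_z"]; v,u=np.mgrid[:480,:640]
    P=np.stack([(u-K[0,2])/K[0,0]*z,-(v-K[1,2])/K[1,1]*z,-z],-1)
    return P@c["M"].T+c["p"]
def ray(c,u,v,h):
    K=np.array(c["K"]); d=c["M"]@np.array([(u-K[0,2])/K[0,0],-(v-K[1,2])/K[1,1],-1]); return c["p"]+d*(h-c["p"][2])/d[2]
E
python3 - <<'E'
from h import *
for n in("top","side"):
    c=cam(n); cv2.imwrite(f"pics/{n}0.png",c["pixels"][...,::-1]); print(n,c["p"],c["attitude"],c["K"],[k for k in c]); 
print(ctrl.get_obs())
E
```

```text
top [ 0.47091899 -0.01825082  1.05472379] [ 0.10244258  0.00595529 -1.59846463] [[463.40490282   0.         322.41774963]
 [  0.         463.40490282 238.39622478]
 [  0.           0.           1.        ]] ['pixels', 'range_z', 'K', 'position', 'attitude', 'M', 'p']
side [0.31892118 0.73198559 0.50343129] [ 1.06119959 -0.01603689 -2.85027134] [[473.08545201   0.         318.63360572]
 [  0.         473.08545201 234.34728045]
 [  0.           0.           1.        ]] ['pixels', 'range_z', 'K', 'position', 'attitude', 'M', 'p']
{'time_s': 0.1, 'qpos': array([ 1.23338503e+00,  3.00416183e-01,  1.52148671e+00, -2.94589609e-06,
        1.32071563e+00, -6.66108318e-02]), 'joint_vel': array([ 0.00222059, -0.0032239 , -0.00231259, -0.0005139 ,  0.00131647,
        0.00111976]), 'tau': array([ 2.63386770e-03, -5.32638574e+01, -3.53286481e+01,  7.10228132e-02,
        2.35117658e-02,  7.91402613e-06]), 'ee_pos': array([0.14706059, 0.52973926, 0.20495638]), 'eef_rot': array([-3.14056887e+00, -6.54363082e-05,  2.87079289e+00]), 'force': array([-0.22550788, -0.12916831, -0.80193775]), 'moment': array([ 0.08629843, -0.04786969,  0.02717276]), 'grip_force': 0.0, 'grip_width': 0.09390885421898242}
```

View pics/top0.png

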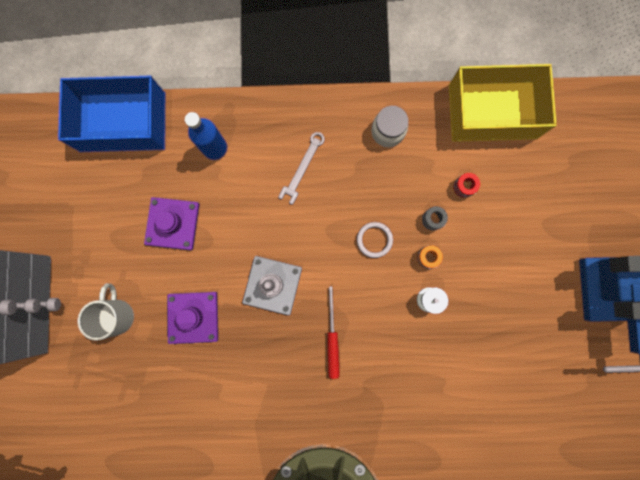

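View pics/side0.png

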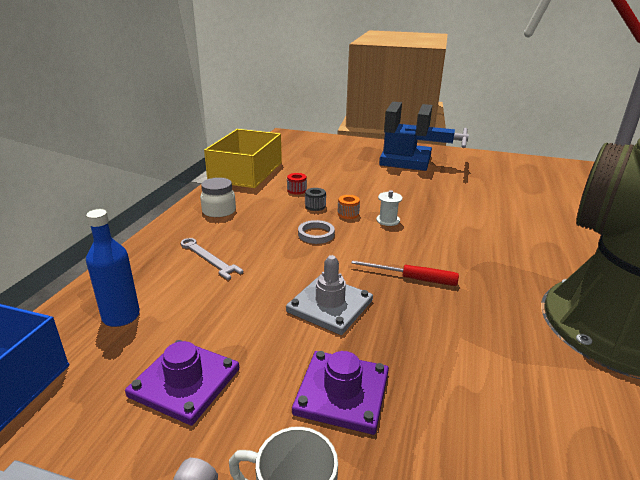

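The top view shows three knurled collars: dark grey at (434,218), red at (467,184) and orange at (431,257). In the side view they are at (315,199), (297,183) and (348,206). The dark grey one fits "dark steel". The grey fixture is at (271,286) in the top view and the purple look-alikes are at (172,223) and (192,318). I'll measure next and confirm the choice in a crop.

```bash
cat >> h.py <<'E'
def centre(c,x0,y0,x1,y1,lo,hi):
    P=cloud(c); m=np.zeros((480,640),np.uint8); s=(slice(y0,y1),slice(x0,x1))
    m[s]=((P[s][...,2]>lo)&(P[s][...,2]<hi)&(c["range_z"][s]>0))
    q=P[m>0][:,:2].astype(np.float32); (x,y),r=cv2.minEnclosingCircle(q)
    return np.round([x,y,r,np.median(P[m>0][:,2]),len(q)],4)
E
python3 - <<'E'
from h import *
t=cam("top"); s=cam("side")
print("collar top",centre(t,415,198,455,238,.033,.05)); print("collar side",centre(s,303,183,330,213,.033,.05))
print("orange",centre(t,412,242,448,275,.033,.05),"red",centre(t,452,168,485,200,.033,.05))
print("spindle", centre(t,240,250,305,320,.075,.12),centre(s,310,245,355,310,.075,.12))
print("cup", centre(t,240,250,305,320,.04,.058))
print("hub", centre(t,412,280,455,320,.05,.08),"race",centre(t,350,215,400,265,.008,.03))
a=cv2.resize(t["pixels"][160:330,400:500],None,fx=3.5,fy=3.5,interpolation=2); b=cv2.resize(t["pixels"][245:330,230:310],None,fx=5,fy=5,interpolation=2)
o=np.zeros((600,760,3),np.uint8); o[:a.shape[0],:350]=a; o[:b.shape[0],355:755]=b
cv2.imwrite("pics/crop.png",o[...,::-1])
E
```

```text
collar top [ 6.153e-01 -2.670e-01  2.560e-02  4.030e-02  3.080e+02]
collar side [ 6.183e-01 -2.627e-01  2.690e-02  3.910e-02  1.720e+02]
orange [ 5.292e-01 -2.516e-01  2.580e-02  4.030e-02  3.090e+02] red [ 6.885e-01 -3.427e-01  2.560e-02  4.040e-02  3.060e+02]
spindle [4.764e-01 1.007e-01 1.200e-02 9.540e-02 1.100e+02] [4.792e-01 1.052e-01 1.210e-02 9.010e-02 2.290e+02]
cup [4.769e-01 1.005e-01 2.500e-02 5.210e-02 1.950e+02]
hub [ 4.349e-01 -2.506e-01  2.750e-02  6.070e-02  5.120e+02] race [ 5.721e-01 -1.329e-01  4.010e-02  1.620e-02  4.440e+02]
```

View pics/crop.png

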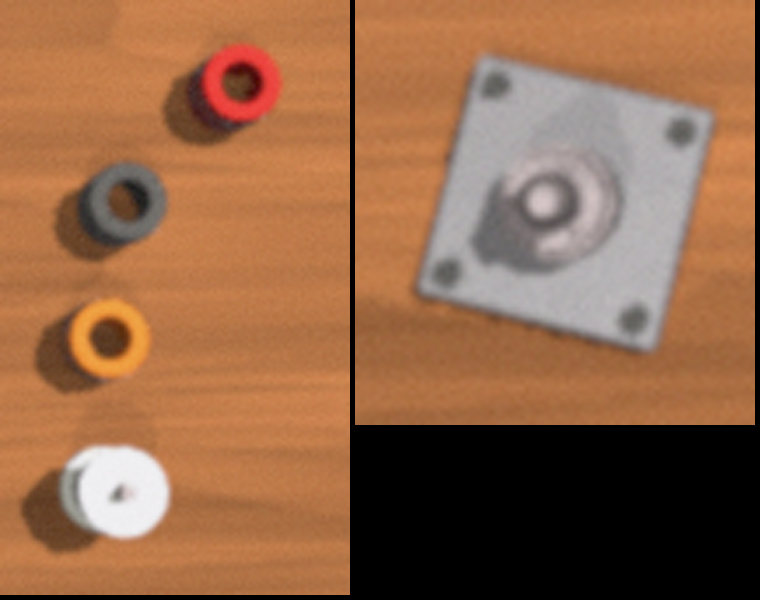

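The crop confirms it: the dark grey ring at crop (122,205), between red (240,85) and orange (110,338), is the collar. The grey plate with the spindle at crop (545,200) is the fixture. Moving above the collar.

Request:
{"fn": "carry_out", "kwargs": {"motion": "0.0188 -0.0318 0 0 0 -6.58 50;0.0188 -0.0318 0 0 0 -6.58 50;0.0188 -0.0318 0 0 0 -6.58 50;0.0188 -0.0318 0 0 0 -6.58 50;0.0188 -0.0318 0 0 0 -6.58 50;0.0188 -0.0318 0 0 0 -6.58 50;0.0188 -0.0318 0 0 0 -6.58 50;0.0188 -0.0318 0 0 0 -6.58 50;0.0188 -0.0318 0 0 0 -6.58 50;0.0188 -0.0318 0 0 0 -6.58 50;0.0188 -0.0318 0 0 0 -6.58 50;0.0188 -0.0318 0 0 0 -6.58 50;0.0188 -0.0318 0 0 0 -6.58 50;0.0188 -0.0318 0 0 0 -6.58 50;0.0188 -0.0318 0 0 0 -6.58 50;0.0188 -0.0318 0 0 0 -6.58 50;0.0188 -0.0318 0 0 0 -6.58 50;0.0188 -0.0318 0 0 0 -6.58 50;0.0188 -0.0318 0 0 0 -6.58 50;0.0188 -0.0318 0 0 0 -6.58 50", "grip_force": 40}}

```text
time_s: 1.87
ee_pos: [0.5237, -0.1079, 0.2053]
eef_rot: [-3.141, 0.0, 0.568]
force: [-0.1, 0.8, 0.4]
grip_width: 0.0752
grip_force: 0.0
```

Request:
{"fn": "carry_out", "kwargs": {"motion": "0.0188 -0.0318 0 0 0 -6.58 50;0.0188 -0.0318 0 0 0 -6.58 50;0.0188 -0.0318 0 0 0 -6.58 50;0.0188 -0.0318 0 0 0 -6.58 50;0.0188 -0.0318 0 0 0 -6.58 50;0 0 0 0 0 0 50;0 0 0 0 0 0 50"}}

```text
time_s: 2.45
ee_pos: [0.617, -0.2663, 0.2037]
eef_rot: [-3.141, 0.002, -0.002]
force: [-0.1, 0.5, -0.3]
grip_width: 0.0757
grip_force: 0.0
```

Request:
{"fn": "carry_out", "kwargs": {"motion": "0 0 -0.03 0 0 0 50;0 0 -0.03 0 0 0 50;0 0 -0.03 0 0 0 50;0 0 -0.03 0 0 0 50;0 0 -0.022 0 0 0 50;0 0 0 0 0 0 50;0 0 0 0 0 0 50"}}

```text
time_s: 3.03
ee_pos: [0.6168, -0.2641, 0.0637]
eef_rot: [-3.141, 0.001, 0.001]
force: [-0.4, 0.1, 0.4]
grip_width: 0.0755
grip_force: 0.0
```

```bash
python3 - <<'E'
from h import *
o=ctrl.get_obs(); print(o["ee_pos"],o["force"])
s=cam("side"); t=cam("top")
cv2.imwrite("pics/near.png",np.hstack([cv2.resize(c,(380,380),interpolation=2) for c in (s["pixels"][120:240,260:380],t["pixels"][150:290,370:510])])[...,::-1])
E
```

```text
[ 0.61684912 -0.26409468  0.06371825] [-0.39517241  0.13723038  0.43981634]
```

View pics/near.png

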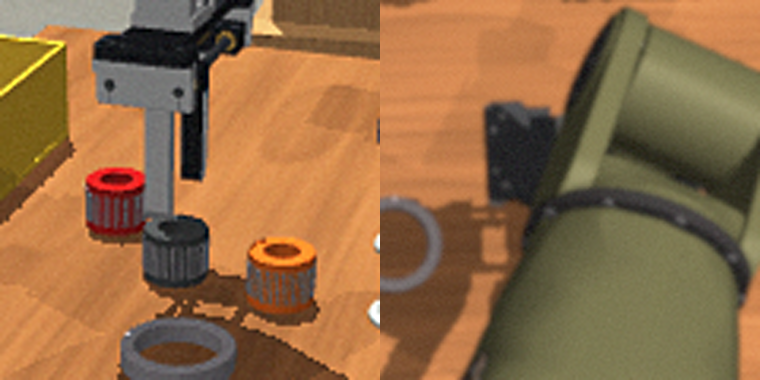

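The dark collar sits under the fingers at crop (177,248), with the near finger tip at about (160,215). I'll check the side camera's bias from that finger.

```bash
python3 - <<'E'
from h import *
s=cam("side"); K=np.array(s["K"])
def pr(p):
    q=s["M"].T@(np.array(p)-s["p"]); return np.round([K[0,2]-K[0,0]*q[0]/q[2],K[1,2]+K[1,1]*q[1]/q[2]],1)
for y in(.0378,.0508,-.0378,-.05): print(y,[pr([.6168+dx,-.2641+y,.0637]) for dx in(-.008,.008)])
P=cloud(s); m=np.zeros((480,640),bool); m[140:190,290:330]=1
m&=(P[...,2]>.068)&(P[...,2]<.095)
q=P[m]; f=q[q[:,1]>-.24]; g=q[q[:,1]<-.26]
for a in (f,g): print(len(a), np.percentile(a,[2,50,98],axis=0) if len(a) else "")
E
```

```text
0.0378 [array([314.5, 188.9]), array([307.9, 188. ])]
0.0508 [array([312.8, 191.1]), array([306.1, 190.1])]
-0.0378 [array([323.7, 177. ]), array([317.4, 176.2])]
-0.05 [array([325. , 175.2]), array([318.8, 174.4])]
83 [[ 0.60983701 -0.22093028  0.06887873]
 [ 0.61857055 -0.21541135  0.08270095]
 [ 0.62862316 -0.21263236  0.0939573 ]]
90 [[ 0.6101605  -0.31100743  0.06933686]
 [ 0.61837655 -0.30251302  0.08142873]
 [ 0.62942595 -0.29854344  0.09363259]]
```

Request:
{"fn": "carry_out", "kwargs": {"motion": "0 0 -0.02 0 0 0 50;0 0 -0.02 0 0 0 50;0 0 -0.011 0 0 0 50;0 0 0 0 0 0 50;0 0 0 0 0 0 50;0 0 0 0 0 0 160;0 0 0 0 0 0 160;0 0 0 0 0 0 160;0 0 0 0 0 0 160;0 0 0 0 0 0 160;0 0 0 0 0 0 160;0 0 0 0 0 0 160", "grip_force": 40}}

```text
time_s: 4.18
ee_pos: [0.6174, -0.2652, 0.0131]
eef_rot: [3.141, -0.001, -0.0]
force: [-1.5, 0.1, 5.6]
grip_width: 0.0495
grip_force: 40.0
```

Request:
{"fn": "carry_out", "kwargs": {"motion": "0 0 0.02 0 0 0 160;0 0 0.035 0 0 0 160;0 0 0.035 0 0 0 160;0 0 0.035 0 0 0 160;0 0 0.025 0 0 0 160;0 0 0 0 0 0 160;-0.01 0.026 0 0 0 0 160;-0.0115 0.031 0 0 0 0 160;-0.0115 0.031 0 0 0 0 160;-0.0115 0.031 0 0 0 0 160;-0.0115 0.031 0 0 0 0 160;-0.0115 0.031 0 0 0 0 160;-0.0115 0.031 0 0 0 0 160;-0.0115 0.031 0 0 0 0 160;-0.0115 0.031 0 0 0 0 160;-0.0115 0.031 0 0 0 0 160;-0.0115 0.031 0 0 0 0 160;-0.012 0.031 0 0 0 0 160;0 0 0 0 0 0 160;0 0 0 0 0 0 160"}}

```text
time_s: 5.85
ee_pos: [0.4793, 0.103, 0.1617]
eef_rot: [3.141, 0.001, 0.002]
force: [-0.6, -0.9, -1.9]
grip_width: 0.0496
grip_force: 40.0
```

```bash
python3 - <<'E'
from h import *
o=ctrl.get_obs(); e=o["ee_pos"]; print(e,o["force"],o["qpos"])
s=cam("side"); P=cloud(s)
print("spindle",centre(s,310,245,355,310,.075,.097))
z=e[2]+.027
i=np.where((abs(P[...,2]-z)<.006)&(abs(P[...,0]-e[0])<.022)&(abs(P[...,1]-e[1]-.004)<.03)); print(len(i[0]))
cv2.imwrite("pics/over.png",cv2.resize(s["pixels"][170:330,240:420],None,fx=4,fy=3.7,interpolation=2)[...,::-1])
E
```

```text
[0.47934867 0.10297339 0.16168408] [-0.56684227 -0.86964687 -1.85687156] [ 1.36890160e-01  2.10663888e-01  1.73946758e+00 -1.30584804e-05
  1.19268017e+00  1.70537511e+00]
spindle [4.79e-01 1.05e-01 1.20e-02 8.68e-02 1.87e+02]
225
```

View pics/over.png

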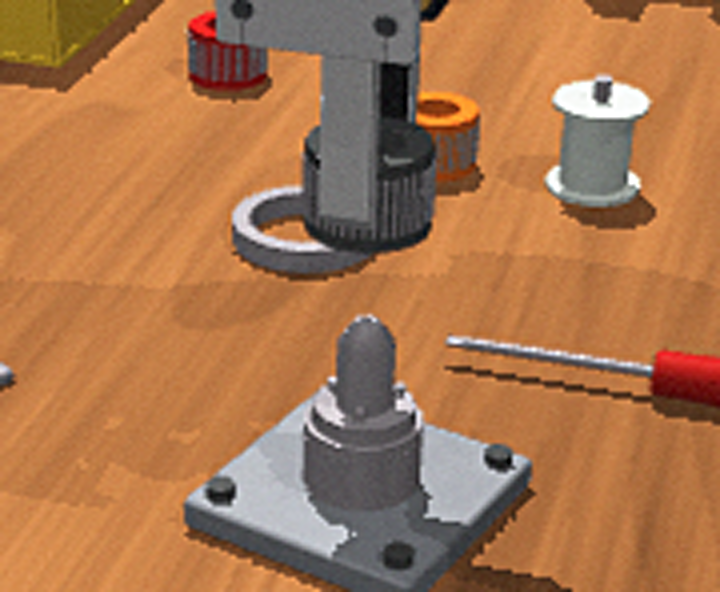

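The collar hangs level over the spindle. Its side edges are at crop x 303 and 437, and the spindle tip is at (366,318). Next I'll fit both axes in this one view to get their relative offset.

```bash
python3 - <<'E'
from h import *
from scipy.optimize import least_squares
s=cam("side"); P=cloud(s); e=ctrl.get_obs()["ee_pos"]; px=s["pixels"].astype(int)
def fit(m,r,g):
    q=P[m][:,:2]; f=least_squares(lambda c:np.hypot(*(q-c).T)-r,g,loss="soft_l1",f_scale=.001)
    return np.round(f.x,4),len(q),round(float(np.median(abs(f.fun))),5)
near=lambda w:(np.hypot(P[...,0]-.479,P[...,1]-.105)<w)
Z=P[...,2]; u=np.mgrid[:480,:640][1]
print("spindle",fit(near(.02)&(Z>.068)&(Z<.088),.012,[.479,.1]))
print("cup",fit(near(.03)&(Z>.022)&(Z<.046),.025,[.479,.1]))
# collar sides, leaving out the finger columns (crop x 315..385)
cm=near(.035)&(Z>.152)&(Z<.183)&((u<318)|(u>337)); print("collar",fit(cm,.025,e[:2]))
print(e)
E
```

```text
spindle (array([0.4797, 0.1025]), 148, 0.00048)
cup (array([0.4797, 0.1026]), 345, 0.00056)
collar (array([0.4816, 0.1027]), 249, 0.0005)
[0.48012463 0.1014517  0.16187048]
```

Request:
{"fn": "carry_out", "kwargs": {"motion": "-0.002 0 -0.01 0 0 0 160;0 0 -0.015 0 0 0 160;0 0 -0.015 0 0 0 160;0 0 -0.015 0 0 0 160;0 0 -0.008 0 0 0 160;0 0 0 0 0 0 160;0 0 0 0 0 0 160"}}

```text
time_s: 6.53
ee_pos: [0.4781, 0.1015, 0.0992]
eef_rot: [3.141, 0.001, -0.001]
force: [0.4, -0.1, -1.2]
grip_width: 0.05
grip_force: 40.0
```

Request:
{"fn": "carry_out", "kwargs": {"motion": "0 0 -0.008 0 0 0 160;0 0 -0.008 0 0 0 160;0 0 0 0 0 0 160;0 0 0 0 0 0 160"}}

```text
time_s: 6.87
ee_pos: [0.4779, 0.1019, 0.0831]
eef_rot: [3.141, 0.001, -0.0]
force: [-0.1, 0.1, -1.6]
grip_width: 0.0494
grip_force: 40.0
```

Request:
{"fn": "carry_out", "kwargs": {"motion": "0 0 -0.002 0 0 0 160;0 0 -0.001 0 0 0 160;0 0 -0.001 0 0 0 160;0 0 0 0 0 0 160;0 0 0 0 0 0 160"}}

```text
time_s: 7.28
ee_pos: [0.4782, 0.102, 0.0795]
eef_rot: [-3.142, -0.0, -0.0]
force: [0.2, -0.3, -2.9]
grip_width: 0.0495
grip_force: 40.0
```

Request:
{"fn": "carry_out", "kwargs": {"motion": "0 0 -0.001 0 0 0 160;0 0 -0.001 0 0 0 160;0 0 0 0 0 0 160;0 0 0 0 0 0 160"}}

```text
time_s: 7.62
ee_pos: [0.4781, 0.1019, 0.0774]
eef_rot: [3.142, 0.0, -0.0]
force: [-0.0, -0.5, -2.2]
grip_width: 0.0497
grip_force: 40.0
```

Request:
{"fn": "carry_out", "kwargs": {"motion": "0 0 -0.001 0 0 0 160;0 0 0 0 0 0 160;0 0 0 0 0 0 160"}}

```text
time_s: 7.87
ee_pos: [0.4783, 0.1019, 0.0767]
eef_rot: [-3.142, -0.001, -0.0]
force: [0.8, 0.2, 1.7]
grip_width: 0.0495
grip_force: 40.0
```

Request:
{"fn": "carry_out", "kwargs": {"motion": "0 0 -0.001 0 0 0 160;0 0 0 0 0 4 160;0 0 0 0 0 4 160;0 0 0 0 0 4 160;0 0 0 0 0 4 160;0 0 0 0 0 0 160"}}

```text
time_s: 8.37
ee_pos: [0.4792, 0.1021, 0.0766]
eef_rot: [3.141, -0.003, 0.284]
force: [0.8, -0.2, 9.5]
grip_width: 0.0498
grip_force: 40.0
```

Request:
{"fn": "carry_out", "kwargs": {"motion": "0 0 0 0 0 4 160;0 0 0 0 0 4 160;0 0 0 0 0 4 160;0 0 0 0 0 0 160"}}

```text
time_s: 8.7
ee_pos: [0.4791, 0.1021, 0.0766]
eef_rot: [3.141, -0.003, 0.493]
force: [0.9, -0.8, 10.6]
grip_width: 0.0495
grip_force: 40.0
```

Request:
{"fn": "carry_out", "kwargs": {"motion": "0 0 0 0 0 4 160;0 0 0 0 0 4 160;0 0 0 0 0 4 160;0 0 0 0 0 0 160"}}

```text
time_s: 9.03
ee_pos: [0.4792, 0.1022, 0.0766]
eef_rot: [3.14, -0.003, 0.702]
force: [0.2, 1.2, 12.4]
grip_width: 0.0495
grip_force: 40.0
```

Request:
{"fn": "carry_out", "kwargs": {"motion": "0 0 0 0 0 4 160;0 0 0 0 0 4 160;0 0 0 0 0 4 160;0 0 0 0 0 0 160"}}

```text
time_s: 9.37
ee_pos: [0.4792, 0.1022, 0.0766]
eef_rot: [3.14, -0.002, 0.912]
force: [-0.2, 1.2, 10.7]
grip_width: 0.0497
grip_force: 40.0
```

Request:
{"fn": "carry_out", "kwargs": {"motion": "0 0 0 0 0 4 160;0 0 0 0 0 4 160;0 0 0 0 0 4 160;0 0 0 0 0 0 160"}}

```text
time_s: 9.7
ee_pos: [0.4791, 0.1022, 0.0766]
eef_rot: [3.139, -0.002, 1.121]
force: [-0.1, 1.4, 10.6]
grip_width: 0.0496
grip_force: 40.0
```

Request:
{"fn": "carry_out", "kwargs": {"motion": "0 0 0 0 0 4 160;0 0 0 0 0 4 160;0 0 0 0 0 4 160;0 0 0 0 0 0 160"}}

```text
time_s: 10.03
ee_pos: [0.4791, 0.1022, 0.0766]
eef_rot: [3.139, -0.001, 1.331]
force: [0.6, -0.8, 10.2]
grip_width: 0.0497
grip_force: 40.0
```

Request:
{"fn": "carry_out", "kwargs": {"motion": "0 0 0 0 0 4 160;0 0 0 0 0 4 160;0 0 0 0 0 4 160;0 0 0 0 0 0 160"}}

```text
time_s: 10.37
ee_pos: [0.4792, 0.1021, 0.0765]
eef_rot: [3.139, -0.001, 1.54]
force: [-0.5, 0.3, 9.3]
grip_width: 0.05
grip_force: 40.0
```

Request:
{"fn": "carry_out", "kwargs": {"motion": "0 0 0 0 0 4 160;0 0 0 0 0 4 160;0 0 0 0 0 4 160;0 0 0 0 0 0 160"}}

```text
time_s: 10.7
ee_pos: [0.478, 0.102, 0.0753]
eef_rot: [-3.141, -0.0, 1.748]
force: [0.7, -0.0, -1.7]
grip_width: 0.0497
grip_force: 40.0
```

Request:
{"fn": "carry_out", "kwargs": {"motion": "0 0 0 0 0 4 160;0 0 0 0 0 4 160;0 0 0 0 0 4 160;0 0 0 0 0 0 160"}}

```text
time_s: 11.03
ee_pos: [0.478, 0.102, 0.0753]
eef_rot: [-3.141, -0.0, 1.955]
force: [0.7, -0.1, -1.2]
grip_width: 0.0497
grip_force: 40.0
```

Request:
{"fn": "carry_out", "kwargs": {"motion": "0 0 0 0 0 4 160;0 0 0 0 0 4 160;0 0 0 0 0 4 160;0 0 0 0 0 0 160"}}

```text
time_s: 11.37
ee_pos: [0.4787, 0.102, 0.0765]
eef_rot: [3.14, 0.001, 2.164]
force: [-0.7, -1.3, 10.5]
grip_width: 0.0493
grip_force: 40.0
```

It dropped in between yaw about 1.65 and 2.0, then rode back out. Turning back to the middle.

Request:
{"fn": "carry_out", "kwargs": {"motion": "0 0 0 0 0 -4 160;0 0 0 0 0 -4 160;0 0 0 0 0 -4 160;0 0 0 0 0 -3 160;0 0 0 0 0 -3 160;0 0 0 0 0 0 160"}}

```text
time_s: 11.87
ee_pos: [0.478, 0.1019, 0.0753]
eef_rot: [-3.141, -0.0, 1.843]
force: [1.2, 0.0, -1.7]
grip_width: 0.0497
grip_force: 40.0
```

Request:
{"fn": "carry_out", "kwargs": {"motion": "0 0 -0.001 0 0 0 160;0 0 -0.001 0 0 0 160;0 0 -0.001 0 0 0 160;0 0 0 0 0 0 160"}}

```text
time_s: 12.2
ee_pos: [0.478, 0.1019, 0.0722]
eef_rot: [-3.141, -0.0, 1.85]
force: [-0.6, 0.8, -2.4]
grip_width: 0.0499
grip_force: 40.0
```

Keyed: it moves freely below the pin level. Pushing against the spring.

Request:
{"fn": "carry_out", "kwargs": {"motion": "0 0 -0.002 0 0 0 160;0 0 -0.002 0 0 0 160;0 0 -0.002 0 0 0 160;0 0 0 0 0 0 160;0 0 0 0 0 0 160", "grip_force": 55}}

```text
time_s: 12.62
ee_pos: [0.4783, 0.102, 0.0667]
eef_rot: [3.141, 0.0, 1.85]
force: [-3.0, -0.5, 6.0]
grip_width: 0.0494
grip_force: 55.0
```

Request:
{"fn": "carry_out", "kwargs": {"motion": "0 0 -0.002 0 0 0 160;0 0 -0.002 0 0 0 160;0 0 -0.001 0 0 0 160;0 0 0 0 0 0 160;0 0 0 0 0 0 160"}}

```text
time_s: 13.03
ee_pos: [0.4784, 0.102, 0.0629]
eef_rot: [3.141, 0.0, 1.85]
force: [-10.4, -1.9, 22.9]
grip_width: 0.0493
grip_force: 55.0
```

Request:
{"fn": "carry_out", "kwargs": {"motion": "-0.0007 0 -0.001 0 0 0 160;0 0 0 0 0 0 160;0 0 0 0 0 0 160;0 0 0 0 0 0 160"}}

```text
time_s: 13.37
ee_pos: [0.4784, 0.102, 0.0628]
eef_rot: [3.139, 0.001, 1.85]
force: [-10.6, -2.5, 31.7]
grip_width: 0.0491
grip_force: 55.0
```

```bash
python3 - <<'E'
from h import *
s=cam("side"); o=ctrl.get_obs(); print(o["ee_pos"],o["eef_rot"],o["force"],o["grip_force"])
cv2.imwrite("pics/home.png",cv2.resize(s["pixels"][210:340,260:400],None,fx=5,fy=4.5,interpolation=2)[...,::-1])
E
```

```text
[0.47841599 0.10200439 0.06282129] [3.13883741e+00 6.06252839e-04 1.84991826e+00] [-9.76823112 -1.88165199 31.59107653] 55.012443425728485
```

View pics/home.png

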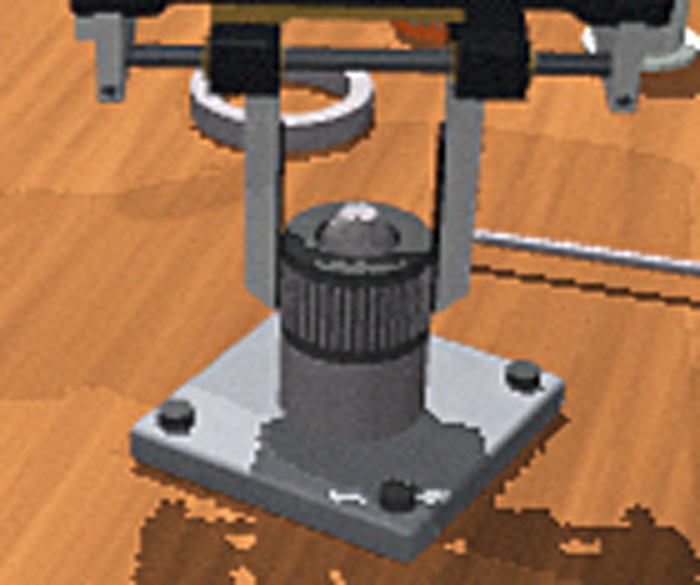

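The picture shows the collar seated flush on the cup, with the seam at about (355,350), upright, and the spindle tip showing through its bore at (357,215). An extra millimetre of push raised the force to about 32 N with no further descent, so it is on the rim. Handing in.

```bash
python3 -c "
from station import ctrl
print(ctrl.hand_in())"
```

```text
the job is handed in; nothing more can be done
None
```

The collar is keyed on the spindle and pushed home on the stop rim, with the gripper still holding it at about 32 N downward push and 55 N grip; the job was handed in at about 13.4 s of the 51 s, and no verdict came back.

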